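# Seat the mirror post and hold the mirror so the camera sees the target

## Robot

A 6-joint arm with a two-finger parallel gripper is mounted at the origin on a cart in front of the work surface, level with it; the furniture and walls round the work are solid. World frame = base frame: x ahead of the robot, y to its left, z up, the work surface at z = 0. Lengths are in m, angles in rad, forces in N, time in s.
With the tool pointing down it reaches from about 0.375 to 0.975 m from the base axis. Payload 3.8 kg.
Tool frame: the origin (TCP) lies on the centre line of the jaws, within the pads' length; the fingertips stand ahead of it and the grasp point (between the pads) is the TCP (tip_extent is the z of the fingertips in the tool frame, in m); z points along the fingers, y is the line along which they close (so a half turn about z gives the same grasp; the last joint's range is limited). The gripper opens to 85 mm and grips with 20 to 120 N. Pads are 22 mm wide; open, the fingers measure 114 mm over their backs; the gripper's body (76 mm by 85 mm) begins 54 mm behind the grasp point. The pads swing forward as they close: fully open they stand 13 mm farther back than shut.
Start: joints at [1.136, 0.264, 1.604, -0, 1.274, -0.037], TCP at [0.261, 0.622, 0.25] pointing down, gripper open.
Joint ranges: [-2.63, 2.63], [-0.94, 2.18], [0.31, 2.57], [-1.31, 4.45], [0, 2.66], [-2.55, 2.55]. Speed limits (rad/s): [2.57, 2.57, 3.14, 3.14, 3.14, 3.14].

## Interface

Orientations are given as [roll, pitch, yaw] about the fixed x, y, z axes, in that order (R = Rz(yaw) Ry(pitch) Rx(roll)).
In Python, from workcell import * gives the robot as it stands. Calls block until the motion is done:
- move_pose(position, orientation): joint-space move of the TCP to a pose.
- move_linear(position, speed=0.15, ori=None, contact_N=None): straight line of the TCP; ori=None keeps the orientation; speed is the mean speed in m/s. With contact_N (N) it stops when the force on the tool has changed by that much, and returns True; else False.
- movej(angles): joint-space move.
- let_go() and grasp(grip_force=None): open the fingers fully, or close them until they stop; grip_force is the grip in N (None keeps the last).
- wait(seconds).
- ik(position, orientation): joint angles nearest the present ones, or None.
- grab_frame(name): name is "side" or "top"; returns the picture (480x640x3 uint8, red, green, blue); there is no depth.
- calibration(name): a dict with "fx", "fy", "cx", "cy" (pixels), "R" (3x3) and "t" (3): a world point X has camera coordinates R X + t. Camera axes: x right, y down, z forward; pixel columns grow to the right and rows downward; lengths in m; the calibration is good to about 2 mm. A picture is of the moment at which its call begins. calibration takes no time and is no camera call.
A pose or a line that the arm cannot do raises IKError and nothing moves.
- sign_off(): hands the job in; it is judged then, once.
Readings, each from a call of its own:
- read_t(): time.
- read_joint_positions(): joint angles.
- read_joint_vel(): joint speeds.
- read_tau(): joint torques, N m.
- read_tcp_pos(): TCP position.
- read_orientation(): TCP orientation.
- read_force(): force on the tool from outside, world axes, zero at the start.
- read_moment(): the same for the moment, N m.
- read_finger_gap(): opening from 0.0 (shut) to 1.0 (fully open).
- read_finger_force(): force on a finger pad.
Only numpy, scipy, OpenCV 4.12 (cv2) and the standard library are available. Lean on these libraries where they do the work, as an engineer would, in place of code of your own. Each camera call takes 0.05 s, during which the arm holds its last target. There are 200 camera calls.

## Task

Press the mirror's post straight down until it is fully home in its holder, while the mirror is still at its rest angle. Then turn the mirror on its post, against its return spring, until the little camera, which looks at the middle of the mirror, sees the crosshair target reflected there; finish while still holding the mirror steady at that angle with the fingers, because it springs back when released. Leave the loose objective, bottle and lens tube where they stand.

Things in the scene. Friction and masses are not known exactly. Their poses are not given: they have to be found in the camera images.
- mirror_post (a joint): how far the mirror's post is pressed down into its holder, m: 0 = fully raised, 0.012 = fully home (its collar rests on the rim of the holder's tube). Starts at 0 to 0.004, so an 8 to 12 mm gap shows under the collar. Slides stiffly (4 N friction plus 0.3 N per mm/s) and stays where left. Press on the top of the mirror mount with 8 to 20 N; all above the collar goes down with it.
- mirror_turn (a joint): angle of the mirror about the vertical axis of its post, rad: 0 = rest, against a stop; grows anticlockwise seen from above, up to 1.4. A light return spring (0.03 N m at rest, 0.06 N m more per rad) turns it back to 0 when let go. The wanted angle lies between 0.4 and 1.1 and follows from where lens and target stand.
- mirror_mount: black square mirror mount on the post, 48 mm wide (y) and high (z), its two plates together 20 mm thick (x -17 to +3 mm); two thumb screws stick out behind to x = +24, one high at y = +18, one low at y = -18. Origin: underside, 17 mm behind the glass, which is on the -x face. Turns with the mirror. Its upright side edges (y = -24 and +24) can be gripped from above.
- mirror_face (a point): middle of the mirror front (round glass), on the vertical turning axis, so it stays put when the mirror turns. Axes as the mount: -x points squarely out of the glass, z up. 113 mm above the table when the post is home, up to 12 mm higher before. The target is seen when, from above, mirror -x halves the angle between the directions from this point to the lens and to the target.
- mount_top (a point): middle of the mount's flat top edge (a 20 x 48 mm area), 10 mm behind the turning axis (along mount +x), 24 mm above mirror_face: the place to press down, and half-way between the side edges to grip. Axes as the mount. Turns with the mirror.
- camera_lens (a point): front of the lens of the small black camera (30 x 30 x 42 mm body, 28 mm lens barrel, on a post, fixed to the table), 113 mm above the table, 140 mm from the mirror's turning axis. Its +x axis points at the middle of the mirror. The camera's top is 128 mm above the table. Its image is not available: use the law of reflection.
- target_centre (a point): middle of the crosshair on the target, a white square plate 40 x 40 x 3 mm with a black cross and dot on both faces, on a post fixed to the table; 113 mm above the table (top edge 133 mm), 140 mm from the mirror's turning axis. Its +x axis points at the middle of the mirror. It stands 0.9 to 1.3 rad anticlockwise of the camera round the mirror's axis, seen from above.
- objective_mid (a point): centre of a loose microscope objective, silver barrel 31 mm across and 50 mm high, standing; bystander
- bottle_mid (a point): centre of a loose small clear bottle with a black cap, 28 mm across and 66 mm high, standing; bystander
- tube_mid (a point): centre of a loose black lens tube, 31 mm across and 30 mm high, standing; bystander
There are look-alikes about, which are no part of the job. What is shaped like the part that bears mirror_post but blue is not meant.

How it is judged:
By the outcome, as a careful person would: the job done as asked, in the order asked, and still so for the second after the job is handed in, while the arm keeps its last pose, push and grip.
It also fails if it takes over 35 s, if anything falls off the work surface, if the arm or the gripper's body presses on something with over 40 N, if the wrist force passes 120 N, or if a joint passes its speed limit or range.

## Working session

There is one attempt and no reset: what is moved stays moved. The work goes in short steps, each a Python script; the robot and the scene stay as the last script left them, time stands still between calls to the robot, and variables do not carry over. Pictures are saved under pics/ and viewed, at most 10 in all, crops included, and the job is handed in when it is done.

```bash
mkdir -p pics; ls
python3 - <<'E'
from workcell import *
import cv2,numpy as np
for n in("side","top"):
    cv2.imwrite(f"pics/{n}0.png",grab_frame(n)[:,:,::-1]); c=calibration(n)
    R=np.array(c["R"]);t=np.array(c["t"]);print(n,c["fx"],c["cx"],c["cy"],R.round(3).tolist(),(-R.T@t).round(3))
print(read_orientation(),read_t(),tip_extent if 'tip_extent' in globals() else None)
E
```

```text
pics
side 521.1051701288682 325.9919539929618 233.2784961195828 [[-0.435, 0.9, 0.016], [0.675, 0.338, -0.656], [-0.596, -0.275, -0.754]] [1.137 0.155 0.741]
top 499.6072863197734 315.5442526129046 242.1015931072901 [[0.023, -0.999, 0.04], [-0.997, -0.026, -0.072], [0.073, -0.038, -0.997]] [ 0.548 -0.069  0.974]
[-3.13950575e+00 -6.02899687e-05  2.74377424e+00] 0.1 0.019
```

View pics/side0.png

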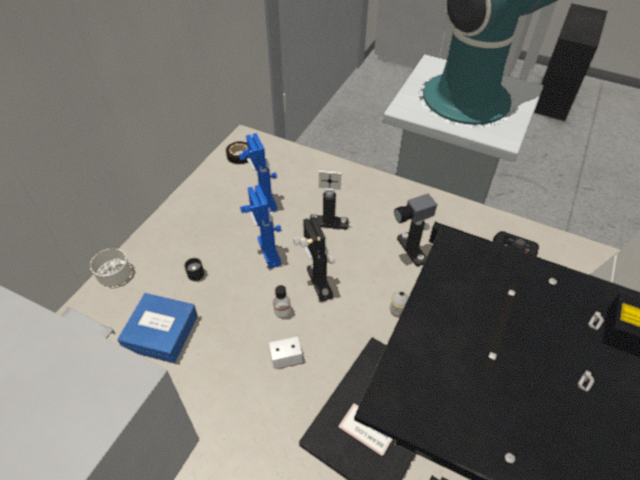

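View pics/top0.png

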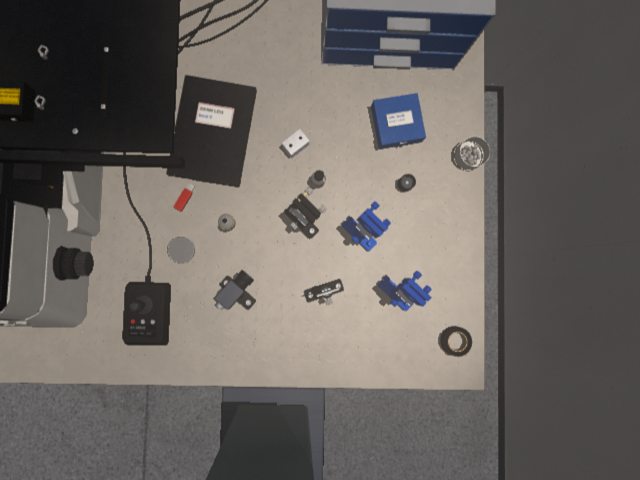

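The side view shows the black mirror mount near (316,240), the target at (330,181) and the camera at (420,210). In the top view they are at about (302,213), (323,291) and (235,292), and the blue mounts are look-alikes. Next I'll enlarge both views.

Run:
```python
import cv2
a=cv2.imread("pics/top0.png")[170:320,205:355]; b=cv2.imread("pics/side0.png")[160:310,290:440]
b=cv2.convertScaleAbs(b,alpha=1.6,beta=15);a=cv2.convertScaleAbs(a,alpha=1.6,beta=15)
cv2.imwrite("pics/ca.png",cv2.resize(a,(600,600),interpolation=cv2.INTER_CUBIC))
cv2.imwrite("pics/cb.png",cv2.resize(b,(600,600),interpolation=cv2.INTER_CUBIC))
```

```text
(no output)
```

View pics/ca.png

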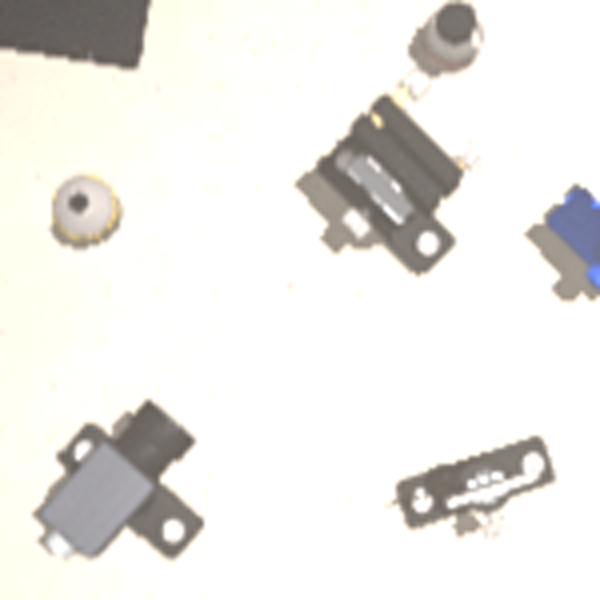

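View pics/cb.png

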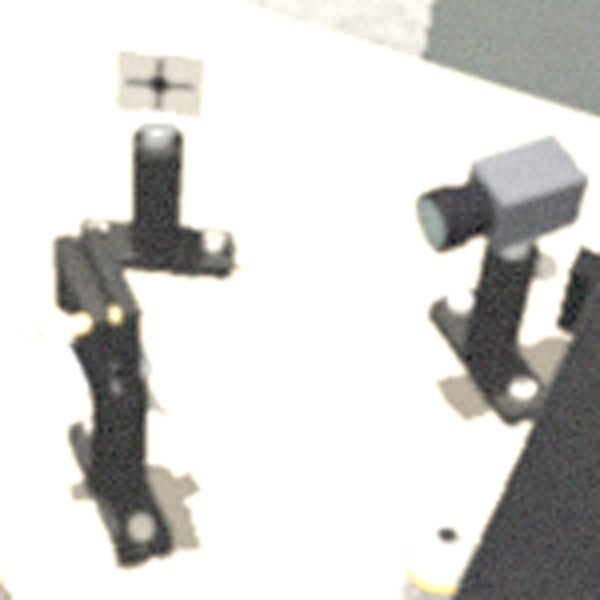

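Enlarged, the top view has the mount's two plates at about (385,100)–(465,170), with the glass facing lower-left. In the side view the crosshair is at crop (159,84) and the lens front at crop (433,222). I'll cast rays from these.

```bash
cat > h.py <<'E'
from workcell import *
import numpy as np, cv2
def cal(n):
    c=calibration(n);return c,np.array(c["R"]),np.array(c["t"])
def plane(n,u,v,z):
    c,R,t=cal(n);o=-R.T@t;d=R.T@np.array([(u-c["cx"])/c["fx"],(v-c["cy"])/c["fy"],1]);return o+d*(z-o[2])/d[2]
def proj(n,X):
    c,R,t=cal(n);p=R@np.array(X)+t;return np.array([c["fx"]*p[0]/p[2]+c["cx"],c["fy"]*p[1]/p[2]+c["cy"]])
A=lambda u,v:(205+(u-1.5)/4,170+(v-1.5)/4)   # crop a -> top px
B=lambda u,v:(290+(u-1.5)/4,160+(v-1.5)/4)
E
python3 - <<'E'
from h import *
T=plane("side",*B(159,84),.113);L=plane("side",*B(433,222),.113)
print("T",T,"L",L)
# target plate direction & cam direction
for n,p in(("Tside ends",[(122,82),(200,87)]),):
    e=[plane("side",*B(*q),.113) for q in p];print(n,e,np.linalg.norm(e[0]-e[1]))
# top view: plate top edge z .133
e=[plane("top",*A(*q),.133) for q in[(447,505),(540,475)]];print("top plate",e)
m=(T+L)/2;d=T-L;D=np.hypot(*d[:2]);h=np.sqrt(.14**2-(D/2)**2);nrm=np.array([-d[1],d[0],0])/D
for s in(1,-1):
    M=m+s*h*nrm;print("M",M,"sep angle",2*np.arcsin(D/.28))
    print("top",proj("top",M+[0,0,.033]),"side",proj("side",M+[0,0,.033]))
# camera body top corners in top (z .128)
cb=[plane("top",*A(*q),.128)[:2] for q in[(103,440),(155,490),(95,557),(37,515)]];print("cam body",np.round(cb,4).tolist(),[np.linalg.norm(cb[i]-cb[(i+1)%4]) for i in range(4)])
cs=[plane("side",*B(*q),.128)[:2] for q in[(475,172),(555,138),(585,178),(505,215)]];print("cam side",np.round(cs,4).tolist(),[np.linalg.norm(cs[i]-cs[(i+1)%4]) for i in range(4)])
a=cv2.imread("pics/top0.png")[190:240,275:335];b=cv2.imread("pics/side0.png")[210:260,290:350]
o=np.hstack([cv2.resize(cv2.convertScaleAbs(i,alpha=2.2,beta=20),None,fx=6.6,fy=8 and 6.6,interpolation=cv2.INTER_CUBIC) for i in(a,b)])
cv2.imwrite("pics/cc.png",o);print(o.shape)
E
```

```text
T [ 0.52840815 -0.12206355  0.113     ] L [0.55214739 0.01474683 0.113     ]
Tside ends [array([ 0.53456231, -0.13709027,  0.113     ]), array([ 0.52204791, -0.10522107,  0.113     ])] 0.034238219295934465
top plate [array([ 0.51948259, -0.10431054,  0.133     ]), array([ 0.53287846, -0.14311361,  0.133     ])]
M [ 0.66006026 -0.07444293  0.113     ] sep angle 1.037764231890666
top [300.76889257 211.05667346] side [320.77644382 227.4165911 ]
M [ 0.42049529 -0.03287379  0.113     ] sep angle 1.037764231890666
top [271.5098151  356.22095932] side [401.10293265 145.32269067]
cam body [[0.5433, 0.0405], [0.5229, 0.0181], [0.4945, 0.0421], [0.5114, 0.0668]] [np.float64(0.03029282236381084), np.float64(0.037179611987338976), np.float64(0.02994351908598927), np.float64(0.04132045944721266)]
cam side [[0.5318, 0.0236], [0.4979, 0.0469], [0.5147, 0.0654], [0.5494, 0.0428]] [np.float64(0.041145316344935026), np.float64(0.025022697631775767), np.float64(0.041396735751554906), np.float64(0.026014407039747632)]
(330, 792, 3)
```

View pics/cc.png

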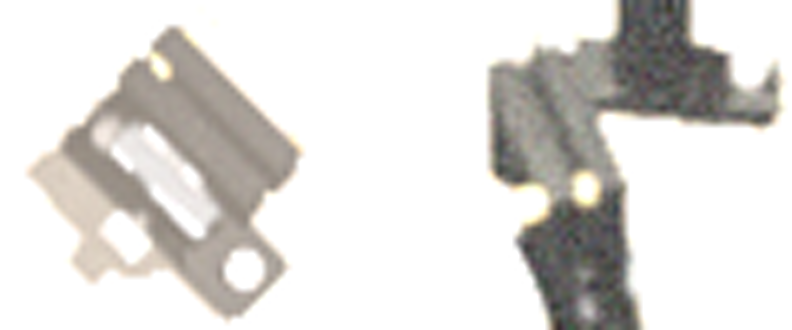

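The mount's top edges are now clear. In the left half the back corners are (175,28) and (298,152), and the front edge runs from (125,75) to (245,205) beside the bright glass. I'll unproject these and compare them with the lens/target circles.

Run:
```python
from h import *
C=lambda u,v:(275+(u-2.8)/6.6,190+(v-2.8)/6.6)
D=lambda u,v:(290+(u-396-2.8)/6.6,210+(v-2.8)/6.6)
P=[(175,28),(298,152),(245,205),(125,75)]
Q=[plane("top",*C(*p),.147)[:2] for p in P];print(np.round(Q,4).tolist(),[round(np.linalg.norm(Q[i]-Q[(i+1)%4]),4) for i in range(4)])
fm=(Q[2]+Q[3])/2;bm=(Q[0]+Q[1])/2;cm=np.mean(Q,0)
for e in(Q[0]-Q[1],Q[3]-Q[2]):print("edge ang",np.arctan2(e[1],e[0]))
print("front mid",fm,"back mid",bm,cm)
a=np.arctan2(*(Q[0]-Q[1])[::-1])  # mount y dir? 
# corners predicted in side for different heights
for z in(.145,.149):
  for q in Q:
    p=proj("side",[*q,z]);print(z,(p-[290,210])*6.6+[398.8,2.8])
# lens via triangulation: top view lens barrel front top edge (z=.127)
for q in[(150,402),(193,440)]:print("barrel front",plane("top",*A(*q),.113))
# target foot holes / plate mid from top
print("plate top mid",plane("top",*A(490,490),.133))
```

```text
[[0.6889, -0.0742], [0.6582, -0.1061], [0.6444, -0.093], [0.6766, -0.0619]] [np.float64(0.0442), np.float64(0.019), np.float64(0.0448), np.float64(0.0175)]
edge ang 0.8041438931714956
edge ang 0.768610846354243
front mid [ 0.66047535 -0.0774725 ] back mid [ 0.67357843 -0.09016719] [ 0.66702689 -0.08381984]
0.145 [546.54917307 206.05218919]
0.145 [484.20053156  70.20825956]
0.145 [560.49170197  49.83009142]
0.145 [619.27710995 187.44163956]
0.149 [546.48194879 194.62071566]
0.149 [483.90148062  58.6515785 ]
0.149 [560.47916099  38.26394335]
0.149 [619.49135744 175.99659548]
barrel front [0.55983751 0.02304309 0.113     ]
barrel front [0.54405588 0.00419815 0.113     ]
plate top mid [ 0.52613798 -0.12221343  0.133     ]
```

Run:
```python
from h import *
from scipy.spatial import ConvexHull
im=cv2.imread("pics/top0.png");hsv=cv2.cvtColor(im,cv2.COLOR_BGR2HSV)
m=cv2.inRange(hsv,(105,120,50),(130,255,255));M=np.array([.660,-.076])
yaw=-.785;ex=np.array([np.cos(yaw),np.sin(yaw)]);ey=np.array([-ex[1],ex[0]])
v,u=np.nonzero(m[190:320,330:440]);P=np.array([plane("top",a+330,b+190,.137)[:2] for a,b in zip(u,v)])
L=np.c_[(P-M)@ex-.010,(P-M)@ey]
for lo,hi in((-30,-20),(-20,-11),(-11,0),(0,11),(11,20),(20,30),(30,45),(45,60)):
    s=L[(L[:,0]*1e3>lo)&(L[:,0]*1e3<hi)];print(lo,hi,"nearest blue y mm",s[:,1].max()*1e3 if len(s) else None)
# refine target: white plate centroid ; lens: greenish disc centroid
s=cv2.imread("pics/side0.png");
g=cv2.cvtColor(s,cv2.COLOR_BGR2GRAY)
sub=g[170:195,315:347];print(sub[::2,::2])
sb=s[205:228,392:408].astype(int);print((sb[:,:,1]-sb[:,:,2]));print(sb.sum(2)//3)
```

```text
-30 -20 nearest blue y mm None
-20 -11 nearest blue y mm None
-11 0 nearest blue y mm -211.8817198454183
0 11 nearest blue y mm -177.43904428277745
11 20 nearest blue y mm -176.23851231049184
20 30 nearest blue y mm -89.23929089465993
30 45 nearest blue y mm -69.70738823283992
45 60 nearest blue y mm -74.15103322600419
[[190 191 205 206 201 194 191 190 192 192 191 191 190 190 190 189]
 [188 188 169 162 171 182 203 213 219 214 203 199 202 195 186 190]
 [193 188 143 132 131 128 133 124 125 134 138 146 158 168 185 188]
 [186 186 146 132 132 130 132  91 118 131 135 132 131 167 187 188]
 [188 187 143 130 130 132 124  86 121 132 135 133 131 166 189 187]
 [187 186 147 110  90  91  68  26  65 113 118 119 132 167 186 188]
 [191 189 144 132 131 128 109  47  78 111 113 108 130 170 186 186]
 [190 185 138 132 133 134 131  92 126 130 131 134 131 168 186 184]
 [189 184 144 131 132 132 127  93 127 133 132 133 132 174 188 186]
 [188 185 175 168 163 178 173 170 170 157 139 135 136 176 188 185]
 [188 187 187 187 186 157 149 147 152 152 177 182 178 184 188 186]
 [187 187 187 187 154 104 126 139 126 110 
[... 2476 characters left out ...]
  61  36  23  26  30  28  21]
 [185 184 169 137 104  89  91  92  81  56  26  23  27  28  24  26]
 [185 185 181 156 118  93  88  88  79  50  21  25  26  19  38  67]
 [184 183 182 168 135  98  87  86  71  42  22   7  32  39  77 119]
 [184 182 183 181 166 129  95  79  56  38  41  52  72  92 125 162]
 [184 185 187 187 180 160 122  80  64  72  90 111 136 151 168 182]
 [187 186 187 185 185 179 160 136 128 135 147 164 177 182 183 188]
 [188 188 184 187 187 185 182 179 180 180 177 179 184 187 185 188]
 [187 187 186 185 188 186 186 183 186 184 181 179 182 185 185 186]
 [187 186 187 187 187 185 186 186 184 183 184 183 185 183 185 187]
 [187 187 186 186 186 187 186 186 186 186 185 186 186 186 185 184]]
```

Blue is clear of the open fingers. Before the sweep I'll check how high the black slab and microscope on the left are, and the IK.

Run:
```python
from h import *
Ps=[];
def tri(a,b):
    A=[];r=[]
    for n,p in(("top",a),("side",b)):
        c,R,t=cal(n);Pm=np.array([[c["fx"],0,c["cx"]],[0,c["fy"],c["cy"]],[0,0,1]])@np.c_[R,t];Ps.append(Pm)
    X=cv2.triangulatePoints(Ps[-2],Ps[-1],np.array(a,float),np.array(b,float)).ravel();X=X[:3]/X[3];return X,proj("top",X),proj("side",X)
print("slab corner",tri((178,152),(440,228)))
print("screw",tri((106,49),(510,458)),tri((75,131),(493,356)),tri((103,107),(493,356)))
print("yellow",tri((10,97),(630,312)))
for x in[(.26,.622,.25),(.4,.53,.25),(.5,.45,.25),(.6,.3,.25)]:print(x,proj("top",x),proj("side",x))
print(ik([.667,-.083,.25],[np.pi,0,2.356]),ik([.67,-.078,.13],[np.pi,0,2.96]))
```

```text
slab corner (array([0.71626203, 0.10159436, 0.29024547]), array([174.83852441, 152.80218838]), array([436.44907859, 227.9095384 ]))
screw (array([0.89936135, 0.24700117, 0.19807412]), array([100.82520007,  49.96505416]), array([502.46840474, 458.11343367])) (array([0.77864072, 0.23974925, 0.21094081]), array([ 98.05749952, 122.7031785 ]), array([524.0556133 , 352.09102174])) (array([0.80237288, 0.21736285, 0.22454553]), array([110.4250425 , 105.03330968]), array([502.80334186, 355.45078678]))
yellow (array([0.77256027, 0.30268979, 0.33053784]), array([11.5444543 , 96.81292764]), array([631.96929859, 311.7525125 ]))
(0.26, 0.622, 0.25) [-222.13606094  480.27172856] [867.47670037 157.01918311]
(0.4, 0.53, 0.25) [-142.32610264  375.90379602] [806.05416589 197.48893419]
(0.5, 0.45, 0.25) [-76.7105683  304.07897921] [743.06393761 226.98712847]
(0.6, 0.3, 0.25) [ 37.34511759 235.6592996 ] [611.84693056 240.27521373]
[-0.16085548  0.25873139  1.61094993  0.          1.27191133 -0.94605915] [-0.15281946  0.35526923  1.71642958  0.          1.06989384 -1.54202313]
```

Run:
```python
from h import *
q=read_joint_positions()
c,s=np.cos(1.172),np.sin(1.172)
p=[.45*c,.45*s,.42]; o=read_orientation()
move_linear(p,.4); print(read_joint_positions(),read_t())
q=np.array(read_joint_positions()); q[0]=-.161; q[5]=-.946; movej(q)
print(read_tcp_pos(),read_orientation(),read_t())
grasp(20)
move_pose([.667,-.083,.25],[np.pi,0,2.356])
print(read_tcp_pos(),read_t(),read_force(),read_finger_gap(),tip_extent)
cv2.imwrite("pics/s1.png",grab_frame("side")[:,:,::-1])
```

```text
[ 1.11663152e+00 -2.29286200e-01  1.80274233e+00  4.75838386e-05
  1.56867468e+00 -5.62906961e-02] 0.9583
[ 0.44798278 -0.04678632  0.41860035] [-3.14143752e+00 -1.04735963e-03  2.35690596e+00] 2.9
[ 0.6670985  -0.08300076  0.25132094] 4.75 [-0.00174189 -0.67142399  1.08490469] -0.00013991534500449226 0.019
```

Run:
```python
from h import *
move_linear([.667,-.083,.178],.1)
print(read_tcp_pos(),read_force(),read_t())
r=move_linear([.667,-.083,.145],.012,contact_N=3.0); print("touch",r,read_tcp_pos(),read_force(),read_t())
r=move_linear([.667,-.083,.145],.006,contact_N=13); print("press",r,read_tcp_pos(),read_force(),read_t())
wait(.3);print(read_tcp_pos(),read_force())
cv2.imwrite("pics/s2.png",cv2.resize(grab_frame("side")[160:310,260:410,::-1],(600,600),interpolation=cv2.INTER_CUBIC))
```

```text
[ 0.66749015 -0.08307606  0.17862302] [ 0.30592454 -0.24723659  0.63400434] 5.6667
touch True [ 0.66700289 -0.08302947  0.16742191] [0.58928058 0.18615968 3.94157413] 6.8667
press True [ 0.66720989 -0.0830802   0.15611622] [-1.05642826  0.62369567  4.9537703 ] 8.975
[ 0.66732636 -0.0830916   0.1561057 ] [-2.99408939  0.25232691  4.55362286]
```

View pics/s2.png

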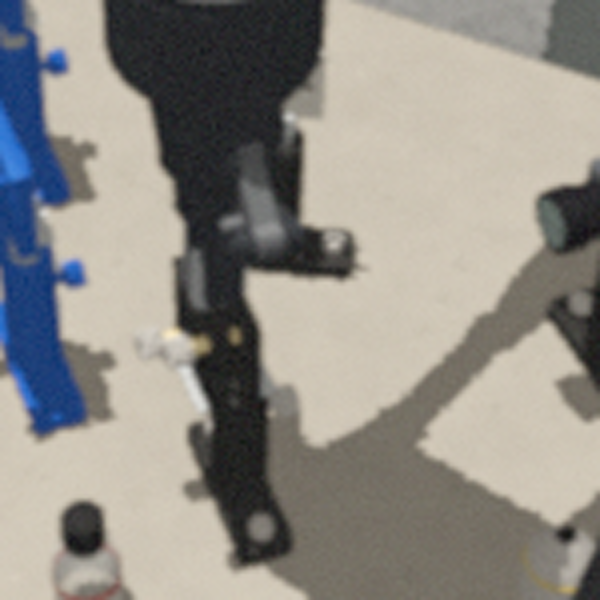

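The tips press on the mount top, and TCP z 0.1561 matches the expected home height of 0.156. I'll press once more to confirm it no longer moves, then back off, open and grip.

Run:
```python
from h import *
r=move_linear([.667,-.083,.147],.006,contact_N=12); print("press",r,read_tcp_pos(),read_force(),read_t())
move_linear([.667,-.083,.195],.12); let_go()
print(read_tcp_pos(),read_force(),read_t())
move_linear([.667,-.083,.127],.1,contact_N=5); print(read_tcp_pos(),read_force(),read_t())
cv2.imwrite("pics/s3.png",cv2.resize(grab_frame("side")[160:310,260:410,::-1],(600,600),interpolation=cv2.INTER_CUBIC))
grasp(25); print(read_tcp_pos(),read_force(),read_moment(),read_finger_gap(),read_finger_force(),read_t())
```

```text
press True [ 0.66748567 -0.08315265  0.1560866 ] [-2.31191795  0.74563802  6.65529413] 10.0833
[ 0.66703938 -0.08299585  0.19506489] [-0.50225642 -0.14630239 -0.44668629] 11.3417
[ 0.66747705 -0.08307178  0.12744521] [ 0.21697309 -0.41916384  0.79944163] 12.175
[ 0.66738098 -0.08313062  0.12786921] [-0.13418248 -0.40934164  3.62201155] [-0.02017122  0.09443538  0.00149565] 0.5589169547827213 27.60559723363258 12.6583
```

Grip confirmed: 47.5 mm between the pads and almost no side force. Now I'll turn about the post axis to the bisector yaw.

Run:
```python
from h import *
M=np.array([.660,-.076]);end=-.177
T=plane("side",329.4,180.9,.113);L=plane("side",397.5,215.1,.113);d=T-L;print("bisector yaw",np.arctan2(d[1],d[0])+np.pi/2)
for y in np.linspace(-.785,end,9)[1:]:
    p=[*(M+.010*np.array([np.cos(y),np.sin(y)])),.127]
    move_linear(p,.0025,ori=[np.pi,0,y+np.pi])
    print(round(y,3),np.round(read_force(),1),np.round(read_moment(),2),round(read_finger_gap(),3))
print(read_tcp_pos(),read_orientation(),read_finger_force(),read_t())
a=cv2.resize(grab_frame("side")[160:310,260:410,::-1],(400,400),interpolation=cv2.INTER_CUBIC)
b=cv2.resize(grab_frame("top")[150:300,220:370,::-1],(400,400),interpolation=cv2.INTER_CUBIC)
cv2.imwrite("pics/s4.png",cv2.convertScaleAbs(np.hstack([a,b]),alpha=1.5,beta=10))
```

```text
bisector yaw -0.17018810307606702
-0.709 [-1.2 -0.6  4.5] [ 0.    0.19 -0.03] 0.557
-0.633 [-0.4  0.8  5.8] [ 0.08  0.27 -0.07] 0.558
-0.557 [-0.9  0.8  5.5] [0.05 0.22 0.  ] 0.557
-0.481 [-1.1  0.2  5.4] [ 0.1   0.22 -0.02] 0.558
-0.405 [-1.1  0.3  5.5] [ 0.15  0.19 -0.01] 0.554
-0.329 [-0.5  1.4  4.7] [ 0.15  0.17 -0.1 ] 0.555
-0.253 [-1.2  1.4  5.8] [ 0.16  0.14 -0.11] 0.556
-0.177 [-0.4  1.5  5.1] [ 0.19  0.2  -0.09] 0.557
[ 0.67033189 -0.0774685   0.12789148] [3.14093033e+00 1.13760668e-03 2.96362337e+00] 27.461131406016648 15.8667
```

View pics/s4.png

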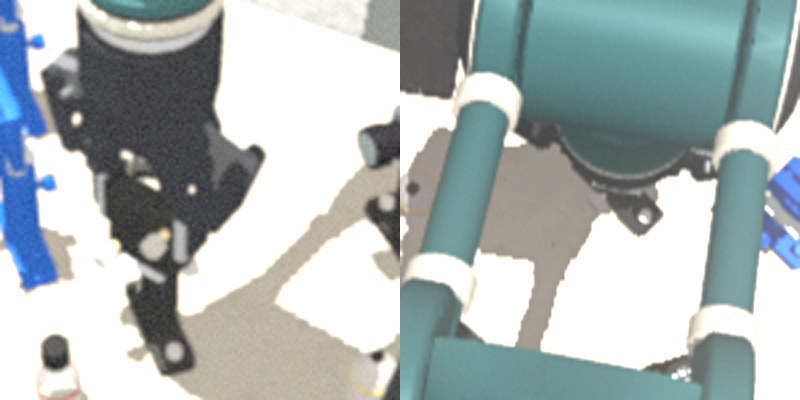

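The mirror is held flush between both pads and turned with the gripper; the bystanders are untouched. Handing in.

```bash
python3 -c "
from workcell import *
wait(.3);print(read_orientation(),read_finger_gap(),read_t());print(sign_off())"
```

```text
[3.14090249e+00 1.19722814e-03 2.96361981e+00] 0.5623809419737189 16.2667
the job is handed in; nothing more can be done
None
```

I pressed the post fully home, turned the mirror about 0.61 rad to the estimated reflection angle (good to roughly 0.01–0.02 rad), and handed in at 16.3 s with the fingers still holding it; the objective, bottle and lens tube were not touched.

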